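# Refit the tip-cleaning roller to the soldering stand

### The job

Lift the tip-cleaning roller (brass brushes on a steel axle) off its grey rest and lower its axle into the two open slots of the black soldering stand's bracket, pushing it down past the spring catches until both axle ends sit fully home on the slot bottoms, evenly. Press slowly and gently, feeling for the bottom: the bracket's height is not known and it bends if forced. Let go of the roller and leave the project box, magnifier and tweezer set where they are.

Things in the scene. Friction and masses are not known exactly. Their poses are not given: they have to be found in the camera images.
- stand: Black metal soldering stand, fixed; base plate 110 x 290 x 6 mm on the mat, y from -100 to +190 mm; a leaning wire coil for the iron at y = +155, up to 115 mm high. Origin: underside of the plate, below the midpoint between the slots of the roller bracket; z up, y along a seated axle. Bracket: two cheeks 8 mm thick, 48 mm wide in x, inner faces at y = +-55, joined below by a bar.
- slot_left (a point): Middle of the slot in the bracket's +y cheek, 70 mm above stand origin (y = +59). The bracket is level but clamped 0 to 16 mm higher, different each time and NOT measured: this point does not follow it. So a seated axle's centre is 0 to 16 mm above this point. Slot: open at the top, vertical, 10 mm wide in x; 45 degree funnel mouth 26 mm wide. Cheek top 24 mm above a seated axle's centre.
- slot_right (a point): The same for the -y cheek (y = -59). In each slot a sprung 8 mm ball pokes 4 mm in from the +x side, centre 1.5 mm above a seated axle's centre: met 7 mm above the bottom. Both together resist a push with 6 to 12 N all the way down; let go early, the axle sticks there. Then it stops hard on the flat bottom: push slowly to about 15 N in all. Over 20 N on one end bends it. Bar 26 mm below the axle.
- roller_center (a point): Centre of the roller, on its axle line, y along the axle. Black hub 36 mm square (34 mm long in y), flats facing +-x and +-z as it lies; each side of it a brass brush 34 mm diameter, to y = +-33; steel axle 8 mm diameter, 144 long; a collar 18 mm diameter, 4 thick, outer faces at y = +-51 (4 mm play each side between the cheeks). Same end for end. 150 to 310 g. Grip the hub across its x flats.
- rest: Grey plastic rest, fixed; base 60 x 100 x 5 mm, two uprights 6 mm thick at y = +-42 mm with shallow V notches, 43 mm high, in which the axle lies along y. Origin: centre of the underside, z up. Axle centre 40 mm above it, so the hub's underside is 17 mm above the base and fingers fit either side. Lift straight up.
- project_box: Closed grey plastic box, 80 x 120 x 45 mm, loose; origin at the centre of its underside. Bystander.
- magnifier: Round black plastic magnifier, 80 mm wide, upright on a small round base, 156 mm high, loose; origin at the centre of its underside. Bystander.
- tweezer_set: Flat black case 60 x 150 x 10 mm with three pairs of steel tweezers on it, loose; origin at the centre of its underside. Bystander.
Mind the look-alikes: they are no part of the job. There is more than one size of the part that bears roller_center; the job needs the smaller. What is shaped like the rest but green is not meant.

How it is judged:
By the outcome, as a careful person would: the job done as asked, in the order asked, and still so for the second after the job is handed in, with the robot touching nothing.
It also fails if it takes over 48 s, if anything falls off the work surface, if the arm or the gripper's body presses on something with over 40 N, if the wrist force passes 120 N, or if a joint passes its speed limit or range.

### The arm

A 7-joint arm with a two-finger parallel gripper is mounted at the origin on the work surface. World frame = base frame: x ahead of the robot, y to its left, z up, the work surface at z = 0. Lengths are in m, angles in rad, forces in N, time in s.
With the tool pointing down it reaches from about 0.4 to 0.875 m from the base axis. Payload 19.3 kg.
Tool frame: the origin (TCP) lies midway between the tips of the shut fingers; the grasp point (between the pads) lies 19 mm behind it; z points along the fingers, y is the line along which they close (so a half turn about z gives the same grasp; the last joint's range is limited). The gripper opens to 85 mm and grips with 20 to 120 N. Pads are 22 mm wide; open, the fingers measure 114 mm over their backs; the gripper's body (76 mm by 85 mm) begins 54 mm behind the grasp point. The pads swing forward as they close: fully open they stand 13 mm farther back than shut.
Start: joints at [-1.275, 0.521, -0.036, 1.599, 0.021, 1.021, -0.113], TCP at [0.224, 0.584, 0.231] pointing down, gripper open.
Joint ranges: [-2.91, 2.91], [-0.3, 2.13], [-1.5, 1.42], [0.17, 2.43], [-1.26, 4.41], [0.16, 1.93], [-2.52, 2.52]. Speed limits (rad/s): [1.89, 1.89, 2.39, 2.39, 3.01, 3.01, 3.01].

### API

Orientations are given as [roll, pitch, yaw] about the fixed x, y, z axes, in that order (R = Rz(yaw) Ry(pitch) Rx(roll)).
In Python, from workcell import bot gives the robot as it stands.
- The arm moves only by the tool move_arm, never from a script. Its argument "moves" is a list that holds one entry, the list of rows, each a list of 7 numbers: the opening, from 0 (shut) to 1 (fully open), then the shift along the tool's x, y, z in units of 1000 mm (1.0 is 1000 mm), then the turn, a rotation vector about the tool's x, y, z in units of 2 pi rad (1.0 is 2 pi rad). A call has 1 to 5 rows; each row is the pose to reach, as a shift and turn from the pose commanded when the call began, along the tool's axes at that moment, turning the shorter way round; what a row does not reach only later rows make up. A row lasts 1/10 s, in which the tool goes at most 50 mm and 8.59 degrees, less where a joint would pass 70% of its speed; a pose out of reach is approached as far as the arm can. A call with a number of a shift or a turn outside -1 to 1 is refused whole. A call with a gripper value outside its range is refused whole. The fingers move at their own pace and stop on an object; "force" is the grip in N (left out, the last holds). Time passes only in rows, so rows that repeat a pose let the fingers close. It gives the time, the measured TCP pose, the force, the opening and the grip force at its end, in the units of the state.
- bot.observe(): the state, without advancing time (a new reading comes with each control period).
- bot.grab_frame(name): name is "side" or "top"; returns the picture (400x640x3 uint8, red, green, blue); there is no depth.
- bot.camera_params(name): a dict with "vertical_fov" (degrees; the focal length in pixels is half the picture's height over the tangent of half this angle, whatever the lens; pixels are square), "cx", "cy" (the principal point, pixels), "D" ([k1, k2, p1, p2, k3] as OpenCV has them; the pictures are not rectified), "R" (3x3) and "t" (3): a world point X has camera coordinates R X + t. Camera axes: x right, y down, z forward; pixel columns grow to the right and rows downward; lengths in m; the calibration is good to about 2 mm. A picture is of the moment at which its call begins. camera_params takes no time and is no camera call.
- bot.job_done(): hands the job in; it is judged then, once.
The state is a dict: "clock": time; "qpos": joint angles; "qd": joint speeds; "joint_efforts": joint torques, N m; "position": TCP position; "tool_rot": TCP orientation; "force": force on the tool from outside, world axes, zero at the start; "moment": the same for the moment, N m; "grip_width": finger opening in m; "finger_force": force on a finger pad.
Only numpy, scipy, OpenCV 4.12 (cv2) and the standard library are available. Lean on these libraries where they do the work, as an engineer would, in place of code of your own. Each camera call takes 0.05 s, during which the arm holds its last target. There are 200 camera calls.

## Working session

There is one attempt and no reset: what is moved stays moved. The work goes in short steps, Python scripts to look and compute and a tool call to move; the robot and the scene stay as the last step left them, time stands still between calls to the robot, and variables do not carry over. Pictures are saved under pics/ and viewed, at most 10 in all, crops included, and the job is handed in when it is done.

Besides the shell and the picture viewer there is one more tool, called after "Request:" as name(argument=value, ...), one argument or row to a line, values as JSON. move_arm: Moves the arm, as the interface text tells. Shifts and turns lie within -1 to 1; 1 stands for 1000 mm of shift or 2 pi rad of turn. Its arguments: {"type":"object","properties":{"moves":{"type":"array"},"force":{"type":"number"}},"required":["moves"]}

```bash
mkdir -p pics; python3 - <<'E'
from workcell import bot
import cv2
for n in("side","top"):
    cv2.imwrite(f"pics/{n}0.png",bot.grab_frame(n)[:,:,::-1]); print(bot.camera_params(n))
print(bot.observe())
E
```

```text
{'vertical_fov': 46.070660755523946, 'cx': 321.25790721296926, 'cy': 205.16254201272443, 'D': array([-0.0937433,  0.       ,  0.       ,  0.       ,  0.       ]), 'R': array([[ 0.77143747, -0.63619453, -0.01186342],
       [-0.35745611, -0.41786959, -0.83523059],
       [ 0.52641177,  0.64856883, -0.54977188]]), 't': array([-0.32634843,  0.2902454 ,  1.02806336])}
{'vertical_fov': 52.51436802959781, 'cx': 321.9004934304415, 'cy': 203.17855745156248, 'D': array([0.01395741, 0.        , 0.        , 0.        , 0.        ]), 'R': array([[-0.01110861, -0.99992399, -0.00534962],
       [-0.99490752,  0.01158855, -0.10012354],
       [ 0.10017792,  0.00421015, -0.99496063]]), 't': array([0.11451649, 0.52565434, 1.21295842])}
{'clock': 0.1, 'qpos': array([-1.27521232,  0.52195595, -0.03635553,  1.59991167,  0.02122188,
        1.02111294, -0.11280137]), 'qd': array([ 0.00115033, -0.00052544,  0.0019531 , -0.00112956,  0.00156636,
        0.00189022,  0.00107502]), 'joint_efforts': array([ 3.40079481e-03, -9.28485203e+01,  1.98421843e+00, -3.70531619e+01,
        1.81207003e-02,  5.36180043e-03,  2.27754882e-06]), 'position': array([0.22346916, 0.58337612, 0.23079611]), 'tool_rot': array([-3.14059324e+00,  7.41498666e-05,  2.77583142e+00]), 'force': array([-0.10806898,  0.24858506,  0.21962985]), 'moment': array([ 0.02867614, -0.01416721,  0.04961921]), 'finger_force': 0.0, 'grip_width': 0.08557497058341047}
```

View pics/side0.png

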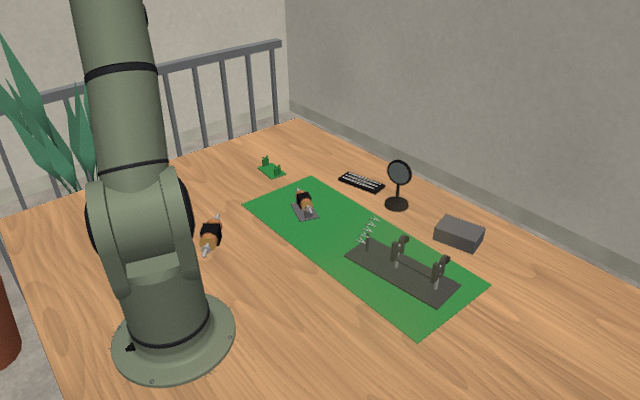

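View pics/top0.png

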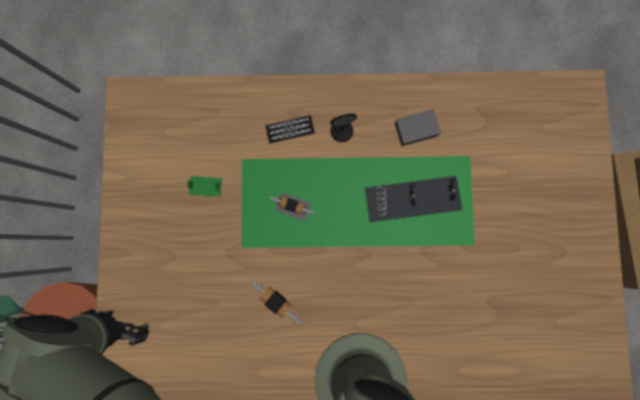

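The side view shows rollers at (305,203) on the grey rest and (211,235) loose on the table. In the top view they are at (293,206) and (276,301). A green rest sits at top (206,186). The stand is at top (413,198), with cheeks at about (412,196) and (453,189). The candidate is the roller on the grey rest. The loose one looks larger, and I'll check that in a close crop.

```bash
python3 - <<'E'
import cv2,numpy as np
t=cv2.imread("pics/top0.png");s=cv2.imread("pics/side0.png")
r=lambda a,k:cv2.resize(a,None,fx=k,fy=k,interpolation=cv2.INTER_CUBIC)
a=r(t[180:230,360:470],7)      # 770x350 stand
b=r(t[185:225,262:322],6)      # roller on rest 360x240
c=r(t[275:330,245:305],4)      # other 240x220
o=np.zeros((600,800,3),np.uint8);o[:350,:770]=a;o[352:592,:360]=b;o[352:572,370:610]=c
cv2.imwrite("pics/c1.png",o)
o=np.zeros((600,800,3),np.uint8)
o[:480,:]=0
a=r(s[225:310,335:465],5) #650x425
b=r(s[180:225,285:325],4) #160x180
c=r(s[205:260,190:230],4)
o[:425,:650]=a;o[:0]=0
o[427:600,:160]=b[:173];o[380:600,650:810]=c[:,:150]
cv2.imwrite("pics/c2.png",o)
E
```

```text
(no output)
```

View pics/c1.png

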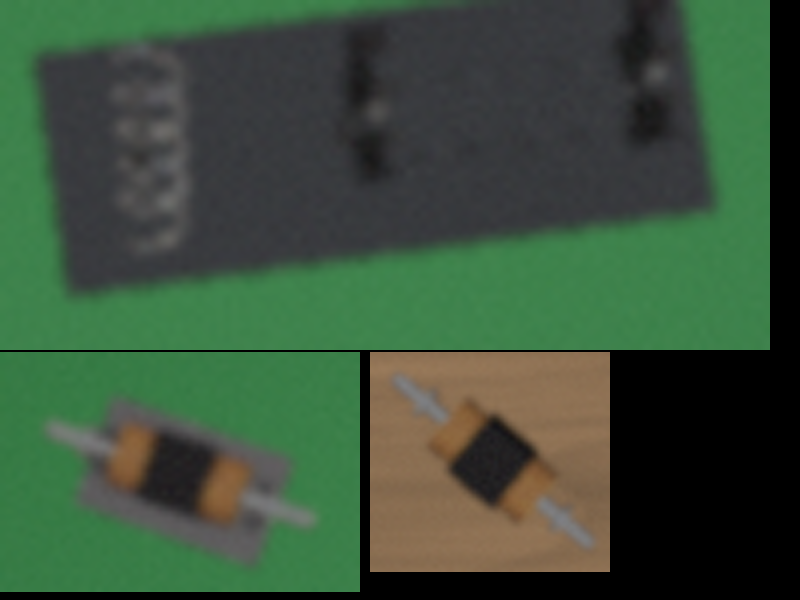

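View pics/c2.png

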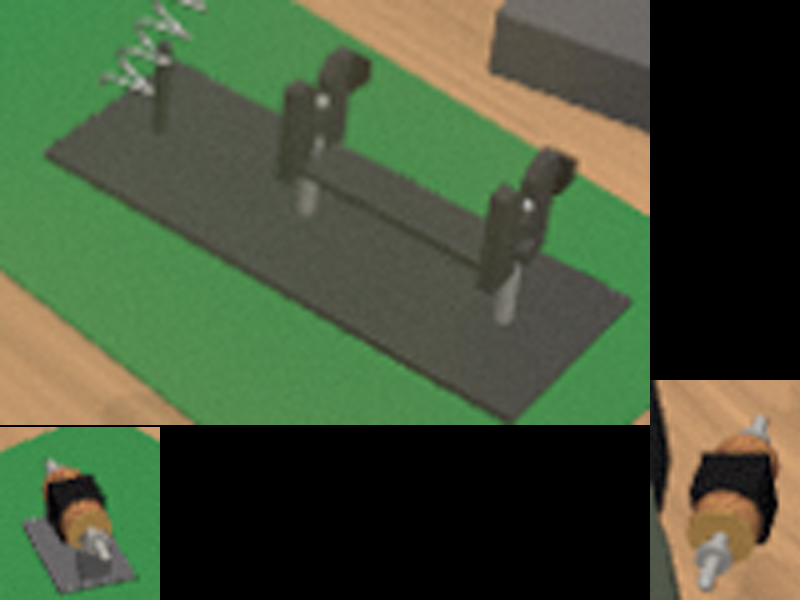

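The roller on the grey rest has an axle about 47 px long, against about 64 px for the loose one. So it is the smaller roller, the right one, and it sits on the grey rest.

```bash
cat > h.py <<'E'
from workcell import bot
import numpy as np,cv2
from scipy.optimize import least_squares
from scipy.spatial.transform import Rotation as Ro
def proj(n,X):
    p=bot.camera_params(n);f=200/np.tan(np.radians(p['vertical_fov']/2))
    K=np.array([[f,0,p['cx']],[0,f,p['cy']],[0,0,1]])
    return cv2.projectPoints(np.array(X,float).reshape(-1,1,3),cv2.Rodrigues(p['R'])[0],p['t'],K,np.array(p['D']))[0].reshape(-1,2)
def place(q,X):
    c,s=np.cos(q[2]),np.sin(q[2]);X=np.array(X,float)
    return X@np.array([[c,s,0],[-s,c,0],[0,0,1]])+[q[0],q[1],0]
E
python3 - <<'E'
from h import *
def px(c,k,o): return (np.array(c,float)+.5)/k-.5+o
# stand
T=px([(38,58),(70,294),(713,208),(374,112),(654,72)],7,[360,180])
S=px([(45,155),(632,300),(512,420),(322,101),(527,205)],5,[335,225])
def res(q,full=False):
    m=q[4];h=q[3]
    P=[[55,190,6],[-55,190,6],[-55,-100,6],[5,59,71.5+h],[5,-59,71.5+h]]
    PS=[[-55,190,6],[55,-100,6],[-55,-100,6],[5,59,71.5+h],[5,-59,71.5+h]]
    a=lambda P:place(q,np.array(P)/1000.+[0,0,m])
    r=np.r_[proj('top',a(P))-T,proj('side',a(PS))-S]
    return r if full else np.r_[r.ravel(),m/.001]
b=least_squares(res,[.6,-.2,0.1,8,0],x_scale=[.01,.01,.01,1,.001],loss='soft_l1');print(b.x);print(res(b.x,1).round(1))
# rest + roller
T2=px([(115,48),(290,108),(255,213),(80,148),(47,76),(315,168),(180,123)],6,[262,185])
S2=px([(22,95),(137,151),(62,166),(103,123)],4,[285,180])
def res2(q,full=False):
    P=[[30,50,5],[30,-50,5],[-30,-50,5],[-30,50,5],[0,72,40],[0,-72,40],[0,0,58]]
    PS=[[-30,50,5],[30,-50,5],[-30,-50,5],[0,-72,40]]
    r=np.r_[proj('top',place(q,np.array(P)/1000.)),proj('side',place(q,np.array(PS)/1000.))]-np.r_[T2,S2]
    return r if full else r.ravel()
c=least_squares(res2,[.6,.2,-.3],loss='soft_l1');print(c.x);print(res2(c.x,1).round(1))
o=bot.observe();print(o['position'],Ro.from_euler('xyz',o['tool_rot']).as_matrix().round(3))
E
```

```text
[ 5.45965796e-01 -2.18885089e-01  1.24149442e-01  4.70472109e+00
  8.59213358e-05]
[[-0.9 -0.5]
 [-0.3  0.7]
 [ 0.7  0.4]
 [ 0.1 -0.8]
 [-0.  -0.5]
 [-0.4 -0.2]
 [ 0.1  0.2]
 [ 0.2  0.4]
 [-0.   0.1]
 [-0.2  0.1]]
[ 0.5211294   0.20045269 -0.35126779]
[[-0.1 -0.8]
 [ 0.9 -0.2]
 [ 0.2  0.4]
 [-0.9  0.5]
 [-0.2 -0.1]
 [-0.2  0.3]
 [-0.6 -0.7]
 [-0.   0.5]
 [ 0.  -0.1]
 [-0.5  0.2]
 [ 1.   3.1]]
[0.22346916 0.58337612 0.23079611] [[-0.934  0.358 -0.   ]
 [ 0.358  0.934 -0.001]
 [-0.    -0.001 -1.   ]]
```

```bash
cat >> h.py <<'E'
def to(x,y,z,yaw):
    o=bot.observe();R=Ro.from_euler('xyz',o['tool_rot']);d=Ro.from_euler('xyz',[np.pi,0,yaw])
    s=R.inv().apply(np.array([x,y,z])-o['position']);w=(R.inv()*d).as_rotvec()/(2*np.pi)
    print('t',o['clock'],'pos',o['position'].round(4),'rot',o['tool_rot'].round(3),'q',o['qpos'].round(2),'F',o['force'].round(1),'M',o['moment'].round(2),'w',round(o['grip_width'],4),'ff',round(o['finger_force'],1))
    print('shift',s.round(4),'turn',w.round(4))
E
python3 -c "
from h import *
to(.521,.2,.12,1.2195)"
```

```text
t 0.1 pos [0.2235 0.5834 0.2308] rot [-3.141  0.     2.776] q [-1.28  0.52 -0.04  1.6   0.02  1.02 -0.11] F [-0.1  0.2  0.2] M [ 0.03 -0.01  0.05] w 0.0856 ff 0.0
shift [-0.415  -0.2515  0.1111] turn [-1.000e-04  1.000e-04  2.477e-01]
```

Request:
move_arm(
  moves=[
    [[1, -0.415, -0.2515, 0.03, 0, 0, 0.2477], [1, -0.415, -0.2515, 0.03, 0, 0, 0.2477], [1, -0.415, -0.2515, 0.03, 0, 0, 0.2477], [1, -0.415, -0.2515, 0.03, 0, 0, 0.2477], [1, -0.415, -0.2515, 0.03, 0, 0, 0.2477]],
  ],
  force=60,
)

```text
clock: 0.6
position: [0.3774, 0.3847, 0.2157]
tool_rot: [-3.141, 0.0, 2.02]
force: [0.2, 0.5, -0.2]
grip_width: 0.0852
finger_force: 0.0
```

```bash
python3 -c "
from h import *
to(.521,.2,.12,1.2195)"
```

```text
t 0.6 pos [0.3774 0.3847 0.2157] rot [-3.141  0.     2.02 ] q [-1.04  0.41  0.18  1.85 -0.09  0.89 -0.37] F [ 0.2  0.5 -0.2] M [ 0.04 -0.02  0.05] w 0.0852 ff 0.0
shift [-0.2287  0.0492  0.0957] turn [-0.      0.      0.1273]
```

Request:
move_arm(
  moves=[
    [[1, -0.2287, 0.0492, 0.0957, 0, 0, 0.1273], [1, -0.2287, 0.0492, 0.0957, 0, 0, 0.1273], [1, -0.2287, 0.0492, 0.0957, 0, 0, 0.1273], [1, -0.2287, 0.0492, 0.0957, 0, 0, 0.1273], [1, -0.2287, 0.0492, 0.0957, 0, 0, 0.1273]],
  ],
)

```text
clock: 1.1
position: [0.5205, 0.2031, 0.1204]
tool_rot: [3.142, 0.0, 1.27]
force: [0.8, 0.9, -0.1]
grip_width: 0.0857
finger_force: 0.0
```

```bash
python3 -c "
from h import *
to(.521,.2,.12,1.2195)"
```

```text
t 1.1 pos [0.5205 0.2031 0.1204] rot [3.142 0.    1.27 ] q [-0.72  0.59  0.35  1.89 -0.29  0.71 -0.51] F [ 0.8  0.9 -0.1] M [ 0.04 -0.03 -0.06] w 0.0857 ff 0.0
shift [-0.0028  0.0014  0.0004] turn [0.    0.    0.008]
```

Request:
move_arm(
  moves=[
    [[1, -0.002, 0.001, 0.03, 0, 0, 0.006], [1, -0.002, 0.001, 0.03, 0, 0, 0.006], [1, -0.002, 0.001, 0.03, 0, 0, 0.006], [1, -0.002, 0.001, 0.03, 0, 0, 0.006]],
  ],
)

```text
clock: 1.5
position: [0.5201, 0.2038, 0.0925]
tool_rot: [3.141, -0.001, 1.241]
force: [0.2, 0.4, 0.4]
grip_width: 0.0852
finger_force: 0.0
```

```bash
python3 -c "
from h import *
to(.521,.2,.02,1.2195)
a=bot.grab_frame('side')[120:240,240:370,::-1]
b=bot.grab_frame('top')[160:250,240:350,::-1]
o=np.zeros((600,800,3),np.uint8)
a=cv2.resize(a,(390,360),interpolation=cv2.INTER_CUBIC);b=cv2.resize(b,(396,324),interpolation=cv2.INTER_CUBIC)
o[:360,:390]=a;o[:324,400:796]=b
cv2.imwrite('pics/g.png',o[:365])"
```

```text
t 1.5 pos [0.5201 0.2038 0.0925] rot [ 3.141e+00 -1.000e-03  1.241e+00] q [-0.71  0.64  0.33  1.9  -0.32  0.65 -0.51] F [0.2 0.4 0.4] M [ 0.02 -0.06 -0.07] w 0.0852 ff 0.0
shift [-0.0034  0.0021  0.0724] turn [ 0.0001 -0.0002  0.0034]
```

View pics/g.png

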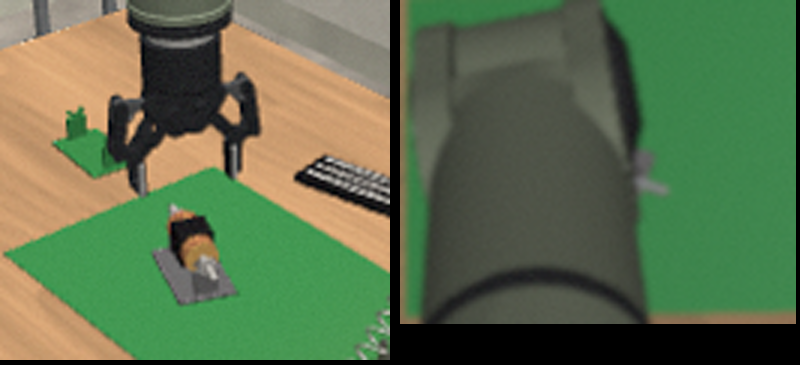

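The fingers at crop (138,190) and (233,175) straddle the hub at (190,238), aligned across its flats. I'm descending.

Request:
move_arm(
  moves=[
    [[1, -0.0034, 0.002, 0.02, 0, 0, 0.0034], [1, -0.0034, 0.002, 0.035, 0, 0, 0.0034], [1, -0.0034, 0.002, 0.05, 0, 0, 0.0034], [1, -0.0034, 0.002, 0.06, 0, 0, 0.0034], [1, -0.0034, 0.002, 0.06, 0, 0, 0.0034]],
  ],
)

```text
clock: 2.1
position: [0.5202, 0.1985, 0.0299]
tool_rot: [-3.14, 0.001, 1.217]
force: [-0.3, -0.1, 0.5]
grip_width: 0.0851
finger_force: 0.0
```

```bash
python3 -c "
from h import *
to(.521,.2,.02,1.2195)"
```

```text
t 2.1 pos [0.5202 0.1985 0.0299] rot [-3.140e+00  1.000e-03  1.217e+00] q [-0.67  0.74  0.28  1.92 -0.37  0.54 -0.49] F [-0.3 -0.1  0.5] M [ 0.05  0.04 -0.02] w 0.0851 ff 0.0
shift [0.0017 0.0003 0.0099] turn [-0.0002  0.0002 -0.0004]
```

Request:
move_arm(
  moves=[
    [[1, 0.001, 0, 0.005, 0, 0, 0], [1, 0.001, 0, 0.01, 0, 0, 0], [0.4, 0.001, 0, 0.01, 0, 0, 0], [0.4, 0.001, 0, 0.01, 0, 0, 0], [0.4, 0.001, 0, 0.01, 0, 0, 0]],
  ],
  force=30,
)

```text
clock: 2.6
position: [0.5213, 0.1996, 0.0215]
tool_rot: [3.141, -0.0, 1.217]
force: [-0.1, 0.1, -1.0]
grip_width: 0.0441
finger_force: 0.0
```

Request:
move_arm(
  moves=[
    [[0.3, 0, 0, 0, 0, 0, 0], [0.3, 0, 0, 0, 0, 0, 0], [0.3, 0, 0, 0, 0, 0, 0], [0.3, 0, 0, 0, 0, 0, 0], [0.3, 0, 0, 0, 0, 0, 0]],
  ],
)

```text
clock: 3.1
position: [0.5215, 0.1996, 0.0214]
tool_rot: [3.141, -0.0, 1.217]
force: [1.3, 0.2, 5.7]
grip_width: 0.0358
finger_force: 34.3
```

```bash
python3 -c "
from h import *
to(.521,.2,.02,1.2195)"
```

```text
t 3.1 pos [0.5215 0.1996 0.0214] rot [ 3.141 -0.     1.217] q [-0.66  0.75  0.27  1.92 -0.38  0.52 -0.49] F [1.3 0.2 5.7] M [-0.09 -0.15 -0.01] w 0.0358 ff 34.3
shift [ 0.0002 -0.0006  0.0014] turn [ 0.0001 -0.0001 -0.0005]
```

Request:
move_arm(
  moves=[
    [[0, 0, 0, 0, 0, 0, 0], [0, 0, 0, 0, 0, 0, 0], [0, 0, 0, -0.01, 0, 0, 0], [0, 0, 0, -0.03, 0, 0, 0], [0, 0, 0, -0.05, 0, 0, 0]],
  ],
  force=70,
)

```text
clock: 3.6
position: [0.5206, 0.1993, 0.0719]
tool_rot: [-3.141, 0.001, 1.217]
force: [0.5, -0.1, -2.2]
grip_width: 0.0356
finger_force: 70.1
```

Request:
move_arm(
  moves=[
    [[0, 0, 0, -0.04, 0, 0, 0], [0, 0, 0, -0.08, 0, 0, 0], [0, 0, 0, -0.12, 0, 0, 0], [0, 0, 0, -0.12, 0, 0, 0], [0, 0, 0, -0.12, 0, 0, 0]],
  ],
)

```text
clock: 4.1
position: [0.521, 0.1998, 0.1918]
tool_rot: [3.141, -0.001, 1.217]
force: [-0.2, -0.7, -4.2]
grip_width: 0.0349
finger_force: 70.8
```

```bash
python3 -c "
from h import *
to(.546,-.219,.19,1.6947)"
```

```text
t 4.1 pos [0.521  0.1998 0.1918] rot [ 3.141e+00 -1.000e-03  1.217e+00] q [-0.77  0.5   0.42  1.84 -0.26  0.86 -0.58] F [-0.2 -0.7 -4.2] M [ 0.01  0.06 -0.02] w 0.0349 ff 70.8
shift [-0.3842  0.1686  0.0014] turn [ 0.0001 -0.0001 -0.076 ]
```

The roller is held: 4 N of load and 35 mm width.

Request:
move_arm(
  moves=[
    [[0, -0.3842, 0.1686, 0, 0, 0, -0.076], [0, -0.3842, 0.1686, 0, 0, 0, -0.076], [0, -0.3842, 0.1686, 0, 0, 0, -0.076], [0, -0.3842, 0.1686, 0, 0, 0, -0.076], [0, -0.3842, 0.1686, 0, 0, 0, -0.076]],
  ],
)

```text
clock: 4.6
position: [0.5348, -0.0479, 0.1899]
tool_rot: [-3.139, -0.0, 1.696]
force: [1.2, 0.6, -2.8]
grip_width: 0.0354
finger_force: 70.5
```

```bash
python3 -c "
from h import *
to(.546,-.219,.15,1.6947)"
```

```text
t 4.6 pos [ 0.5348 -0.0479  0.1899] rot [-3.139 -0.     1.696] q [-0.25  0.45  0.32  1.89 -0.18  0.83  0.28] F [ 1.2  0.6 -2.8] M [ 0.   -0.11  0.01] w 0.0354 ff 70.5
shift [-0.1711 -0.0102  0.0398] turn [-0.0004 -0.0001  0.0002]
```

Request:
move_arm(
  moves=[
    [[0, -0.1711, -0.0102, 0, -0.0004, 0, 0], [0, -0.1711, -0.0102, 0, -0.0004, 0, 0], [0, -0.1711, -0.0102, 0.02, -0.0004, 0, 0], [0, -0.1711, -0.0102, 0.04, -0.0004, 0, 0], [0, -0.1711, -0.0102, 0.04, -0.0004, 0, 0]],
  ],
)

```text
clock: 5.1
position: [0.5437, -0.2204, 0.1468]
tool_rot: [-3.138, -0.001, 1.689]
force: [-1.1, 0.6, -3.0]
grip_width: 0.0355
finger_force: 70.7
```

```bash
python3 -c "
from h import *
to(.546,-.219,.1,1.6947)
a=bot.grab_frame('side')[170:320,335:485,::-1]
b=bot.grab_frame('top')[165:235,360:480,::-1]
o=np.zeros((600,800,3),np.uint8)
o[:450,:450]=cv2.resize(a,(450,450),interpolation=cv2.INTER_CUBIC);o[:204,450:800]=cv2.resize(b,(350,204),interpolation=cv2.INTER_CUBIC)
cv2.imwrite('pics/s.png',o[:450])"
```

```text
t 5.1 pos [ 0.5437 -0.2204  0.1468] rot [-3.138e+00 -1.000e-03  1.689e+00] q [ 0.07  0.59  0.31  1.79 -0.23  0.8   0.61] F [-1.1  0.6 -3. ] M [0.07 0.07 0.07] w 0.0355 ff 70.7
shift [0.0011 0.0026 0.0468] turn [-0.0006 -0.0002 -0.0009]
```

View pics/s.png

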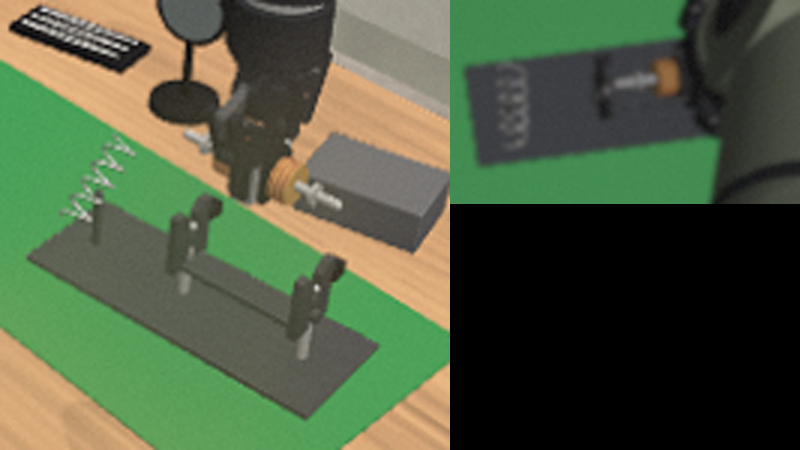

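The side crop shows the roller level above the bracket, with axle tips at about (340,205) and (187,137), and the cheeks below at (190,240) and (315,300). I'll check the axle line against the projection.

```bash
python3 -c "
from h import *
o=bot.observe();p=o['position'];a=o['tool_rot'][2]-np.pi/2
P=place([p[0],p[1],a],[[0,-.072,p[2]+.0186],[0,.072,p[2]+.0186],[0,.051,p[2]+.0186]])
print(((proj('side',P)-[335,170]+.5)*3-.5).round(0), 'top',((proj('top',P)-[360,165]+.5)*2.917-.5+[450,0]).round(0))
to(.546,-.219,.1,1.6947)
"
```

```text
[[341. 204.]
 [183. 130.]
 [205. 140.]] top [[766.  63.]
 [612.  83.]
 [635.  80.]]
t 5.2 pos [ 0.5457 -0.217   0.1495] rot [-3.141e+00 -1.000e-03  1.693e+00] q [ 0.07  0.58  0.3   1.79 -0.23  0.81  0.61] F [ 0.5  0.7 -2.5] M [ 0.05 -0.02 -0.03] w 0.035 ff 70.7
shift [-0.0021  0.0001  0.0495] turn [-0.0001 -0.0002 -0.0003]
```

Request:
move_arm(
  moves=[
    [[0, -0.002, 0, 0.025, 0, 0, 0], [0, -0.002, 0, 0.045, 0, 0, 0], [0, -0.002, 0, 0.049, 0, 0, 0], [0, -0.002, 0, 0.049, 0, 0, 0], [0, -0.002, 0, 0.049, 0, 0, 0]],
  ],
)

```text
clock: 5.7
position: [0.5478, -0.2187, 0.1033]
tool_rot: [3.138, 0.0, 1.695]
force: [0.5, 0.1, -1.9]
grip_width: 0.035
finger_force: 70.9
```

```bash
python3 -c "
from h import *
to(.546,-.219,.08,1.6947)"
```

```text
t 5.7 pos [ 0.5478 -0.2187  0.1033] rot [3.138 0.    1.695] q [ 0.09  0.65  0.28  1.81 -0.26  0.71  0.63] F [ 0.5  0.1 -1.9] M [-0.04 -0.01 -0.01] w 0.035 ff 70.9
shift [-0.     -0.0019  0.0232] turn [0.0006 0.0001 0.    ]
```

Request:
move_arm(
  moves=[
    [[0, 0, 0, 0.003, 0, 0, 0], [0, 0, 0, 0.006, 0, 0, 0], [0, 0, 0, 0.009, 0, 0, 0], [0, 0, 0, 0.011, 0, 0, 0], [0, 0, 0, 0.011, 0, 0, 0]],
  ],
)

```text
clock: 6.2
position: [0.5471, -0.219, 0.0909]
tool_rot: [3.14, -0.0, 1.694]
force: [0.4, 1.4, -2.7]
grip_width: 0.035
finger_force: 70.9
```

```bash
python3 -c "
from h import *
to(.546,-.219,.08,1.6947)"
```

```text
t 6.2 pos [ 0.5471 -0.219   0.0909] rot [ 3.14  -0.     1.694] q [ 0.09  0.67  0.27  1.82 -0.26  0.69  0.64] F [ 0.4  1.4 -2.7] M [-0.01 -0.01 -0.  ] w 0.035 ff 70.9
shift [ 0.0002 -0.0011  0.0109] turn [ 0.0003 -0.     -0.0001]
```

Request:
move_arm(
  moves=[
    [[0, 0, -0.001, 0.002, 0, 0, 0], [0, 0, -0.001, 0.004, 0, 0, 0], [0, 0, -0.001, 0.006, 0, 0, 0], [0, 0, -0.001, 0.008, 0, 0, 0], [0, 0, -0.001, 0.008, 0, 0, 0]],
  ],
)

```text
clock: 6.7
position: [0.5461, -0.2192, 0.0829]
tool_rot: [3.14, -0.0, 1.694]
force: [-0.2, 1.1, -2.6]
grip_width: 0.0351
finger_force: 70.9
```

```bash
python3 -c "
from h import *
to(.546,-.219,.08,1.6947)"
```

```text
t 6.7 pos [ 0.5461 -0.2192  0.0829] rot [ 3.14  -0.     1.694] q [ 0.1   0.68  0.27  1.82 -0.27  0.67  0.64] F [-0.2  1.1 -2.6] M [-0.01 -0.04  0.01] w 0.0351 ff 70.9
shift [ 0.0002 -0.0001  0.0029] turn [ 0.0003 -0.     -0.0001]
```

Request:
move_arm(
  moves=[
    [[0, 0, 0, 0.0015, 0, 0, 0], [0, 0, 0, 0.003, 0, 0, 0], [0, 0, 0, 0.0045, 0, 0, 0], [0, 0, 0, 0.006, 0, 0, 0], [0, 0, 0, 0.006, 0, 0, 0]],
  ],
)

```text
clock: 7.2
position: [0.5462, -0.2192, 0.077]
tool_rot: [3.139, -0.0, 1.694]
force: [-0.1, -0.1, -2.8]
grip_width: 0.0353
finger_force: 70.9
```

```bash
python3 -c "
from h import *
to(.546,-.219,.08,1.6947)"
```

```text
t 7.2 pos [ 0.5462 -0.2192  0.077 ] rot [ 3.139 -0.     1.694] q [ 0.1   0.69  0.26  1.83 -0.27  0.66  0.64] F [-0.1 -0.1 -2.8] M [-0.01  0.03 -0.01] w 0.0353 ff 70.9
shift [ 0.0002 -0.0002 -0.003 ] turn [ 0.0004 -0.     -0.0001]
```

Request:
move_arm(
  moves=[
    [[0, 0, 0, 0.0015, 0, 0, 0], [0, 0, 0, 0.003, 0, 0, 0], [0, 0, 0, 0.0045, 0, 0, 0], [0, 0, 0, 0.006, 0, 0, 0], [0, 0, 0, 0.006, 0, 0, 0]],
  ],
)

```text
clock: 7.7
position: [0.5462, -0.2192, 0.071]
tool_rot: [3.139, -0.0, 1.694]
force: [-0.8, 0.9, -3.4]
grip_width: 0.035
finger_force: 70.9
```

```bash
python3 -c "
from h import *
to(.546,-.219,.08,1.6947)"
```

```text
t 7.7 pos [ 0.5462 -0.2192  0.071 ] rot [ 3.139 -0.     1.694] q [ 0.1   0.7   0.26  1.83 -0.27  0.65  0.65] F [-0.8  0.9 -3.4] M [0.   0.02 0.02] w 0.035 ff 70.9
shift [ 0.0002 -0.0002 -0.009 ] turn [ 0.0004 -0.     -0.0001]
```

Request:
move_arm(
  moves=[
    [[0, 0, 0, 0.001, 0, 0, 0], [0, 0, 0, 0.002, 0, 0, 0], [0, 0, 0, 0.003, 0, 0, 0], [0, 0, 0, 0.004, 0, 0, 0], [0, 0, 0, 0.004, 0, 0, 0]],
  ],
)

```text
clock: 8.2
position: [0.5463, -0.2192, 0.0671]
tool_rot: [3.139, -0.0, 1.694]
force: [-0.1, -0.5, -2.7]
grip_width: 0.0355
finger_force: 70.9
```

```bash
python3 -c "
from h import *
to(.546,-.219,.08,1.6947)"
```

```text
t 8.2 pos [ 0.5463 -0.2192  0.0671] rot [ 3.139 -0.     1.694] q [ 0.11  0.7   0.26  1.83 -0.28  0.64  0.65] F [-0.1 -0.5 -2.7] M [ 0.02 -0.01  0.03] w 0.0355 ff 70.9
shift [ 0.0003 -0.0002 -0.0129] turn [ 0.0004 -0.     -0.0001]
```

Request:
move_arm(
  moves=[
    [[0, 0, 0, 0.0005, 0, 0, 0], [0, 0, 0, 0.001, 0, 0, 0], [0, 0, 0, 0.0015, 0, 0, 0], [0, 0, 0, 0.002, 0, 0, 0], [0, 0, 0, 0.002, 0, 0, 0]],
  ],
)

```text
clock: 8.7
position: [0.5463, -0.2192, 0.0652]
tool_rot: [3.139, -0.0, 1.694]
force: [0.2, 0.2, -2.8]
grip_width: 0.0354
finger_force: 70.9
```

Request:
move_arm(
  moves=[
    [[0, 0, 0, 0.0005, 0, 0, 0], [0, 0, 0, 0.001, 0, 0, 0], [0, 0, 0, 0.0015, 0, 0, 0], [0, 0, 0, 0.002, 0, 0, 0], [0, 0, 0, 0.002, 0, 0, 0]],
  ],
)

```text
clock: 9.2
position: [0.5463, -0.2192, 0.0631]
tool_rot: [3.139, -0.0, 1.694]
force: [-0.0, 0.2, -2.6]
grip_width: 0.0352
finger_force: 70.9
```

```bash
python3 -c "
from h import *
to(.546,-.219,.08,1.6947)"
```

```text
t 9.2 pos [ 0.5463 -0.2192  0.0631] rot [ 3.139 -0.     1.694] q [ 0.11  0.71  0.25  1.83 -0.28  0.64  0.65] F [-0.   0.2 -2.6] M [ 0.02 -0.01 -0.01] w 0.0352 ff 70.9
shift [ 0.0002 -0.0002 -0.0169] turn [ 0.0004 -0.     -0.0001]
```

Request:
move_arm(
  moves=[
    [[0, 0, 0, 0.0005, 0, 0, 0], [0, 0, 0, 0.001, 0, 0, 0], [0, 0, 0, 0.0015, 0, 0, 0], [0, 0, 0, 0.0015, 0, 0, 0]],
  ],
)

```text
clock: 9.6
position: [0.5461, -0.2193, 0.0617]
tool_rot: [3.139, -0.0, 1.694]
force: [-1.4, -0.6, -0.4]
grip_width: 0.0355
finger_force: 71.3
```

Request:
move_arm(
  moves=[
    [[0, 0, 0, 0.0005, 0, 0, 0], [0, 0, 0, 0.001, 0, 0, 0], [0, 0, 0, 0.001, 0, 0, 0]],
  ],
)

```text
clock: 9.9
position: [0.5455, -0.2194, 0.0607]
tool_rot: [3.14, -0.0, 1.694]
force: [-7.4, 0.6, 6.1]
grip_width: 0.0357
finger_force: 72.1
```

```bash
python3 -c "
from h import *
to(.546,-.219,.08,1.6947)"
```

```text
t 9.9 pos [ 0.5455 -0.2194  0.0607] rot [ 3.14  -0.     1.694] q [ 0.11  0.71  0.25  1.83 -0.28  0.63  0.65] F [-7.4  0.6  6.1] M [-0.01  1.45 -0.13] w 0.0357 ff 72.1
shift [ 0.0003  0.0005 -0.0193] turn [ 0.0002 -0.0001 -0.0002]
```

Request:
move_arm(
  moves=[
    [[0, 0, 0, 0.0005, 0, 0, 0], [0, 0, 0, 0.001, 0, 0, 0], [0, 0, 0, 0.001, 0, 0, 0]],
  ],
)

```text
clock: 10.2
position: [0.545, -0.2194, 0.0596]
tool_rot: [3.141, -0.001, 1.694]
force: [-9.8, -0.1, 5.0]
grip_width: 0.0355
finger_force: 72.0
```

Request:
move_arm(
  moves=[
    [[0, 0, 0, 0.0005, 0, 0, 0], [0, 0, 0, 0.001, 0, 0, 0], [0, 0, 0, 0.001, 0, 0, 0]],
  ],
)

```text
clock: 10.5
position: [0.5449, -0.2194, 0.0585]
tool_rot: [3.142, -0.001, 1.693]
force: [-7.9, -0.8, 3.8]
grip_width: 0.0352
finger_force: 71.9
```

```bash
python3 -c "
from h import *
to(.546,-.219,.08,1.6947)"
```

```text
t 10.5 pos [ 0.5449 -0.2194  0.0585] rot [ 3.142e+00 -1.000e-03  1.693e+00] q [ 0.11  0.71  0.25  1.83 -0.28  0.63  0.65] F [-7.9 -0.8  3.8] M [-0.02  1.98 -0.19] w 0.0352 ff 71.9
shift [ 0.0003  0.0011 -0.0215] turn [ 0.     -0.0001 -0.0002]
```

Request:
move_arm(
  moves=[
    [[0, 0, 0, 0.0005, 0, 0, 0], [0, 0, 0, 0.001, 0, 0, 0], [0, 0, 0, 0.001, 0, 0, 0]],
  ],
)

```text
clock: 10.8
position: [0.5449, -0.2194, 0.0574]
tool_rot: [-3.142, -0.001, 1.693]
force: [-9.2, 0.2, 2.1]
grip_width: 0.0349
finger_force: 71.8
```

Request:
move_arm(
  moves=[
    [[0, 0, 0, 0.0005, 0, 0, 0], [0, 0, 0, 0.001, 0, 0, 0], [0, 0, 0, 0.001, 0, 0, 0]],
  ],
)

```text
clock: 11.1
position: [0.5448, -0.2194, 0.0563]
tool_rot: [-3.141, -0.001, 1.693]
force: [-9.4, -0.8, 0.8]
grip_width: 0.0353
finger_force: 71.6
```

Request:
move_arm(
  moves=[
    [[0, 0, 0, 0.0003, 0, 0, 0], [0, 0, 0, 0.0006, 0, 0, 0], [0, 0, 0, 0.0006, 0, 0, 0]],
  ],
)

```text
clock: 11.4
position: [0.5448, -0.2194, 0.0557]
tool_rot: [-3.141, -0.001, 1.693]
force: [-9.3, -0.9, -0.2]
grip_width: 0.0355
finger_force: 71.5
```

```bash
python3 -c "
from h import *
to(.546,-.219,.08,1.6947)"
```

```text
t 11.4 pos [ 0.5448 -0.2194  0.0557] rot [-3.141e+00 -1.000e-03  1.693e+00] q [ 0.11  0.72  0.25  1.83 -0.28  0.62  0.65] F [-9.3 -0.9 -0.2] M [-0.05  1.75 -0.25] w 0.0355 ff 71.5
shift [ 0.0002  0.0012 -0.0243] turn [-0.     -0.0001 -0.0002]
```

Request:
move_arm(
  moves=[
    [[0, 0, 0, 0.0003, 0, 0, 0], [0, 0, 0, 0.0006, 0, 0, 0], [0, 0, 0, 0.0006, 0, 0, 0]],
  ],
)

```text
clock: 11.7
position: [0.5448, -0.2194, 0.055]
tool_rot: [-3.141, -0.001, 1.693]
force: [-9.0, -1.1, -0.9]
grip_width: 0.0351
finger_force: 71.5
```

```bash
python3 -c "
from h import *
to(.546,-.219,.08,1.6947)"
```

```text
t 11.7 pos [ 0.5448 -0.2194  0.055 ] rot [-3.141e+00 -1.000e-03  1.693e+00] q [ 0.11  0.72  0.25  1.83 -0.28  0.62  0.65] F [-9.  -1.1 -0.9] M [-0.05  1.81 -0.24] w 0.0351 ff 71.5
shift [ 0.0002  0.0013 -0.025 ] turn [-0.     -0.0001 -0.0002]
```

Request:
move_arm(
  moves=[
    [[0, 0, 0, 0.0003, 0, 0, 0], [0, 0, 0, 0.0006, 0, 0, 0], [0, 0, 0, 0.0006, 0, 0, 0]],
  ],
)

```text
clock: 12.0
position: [0.5448, -0.2194, 0.0544]
tool_rot: [-3.141, -0.001, 1.693]
force: [-8.8, -0.8, -2.1]
grip_width: 0.0353
finger_force: 71.3
```

Request:
move_arm(
  moves=[
    [[0, 0, 0, 0.0003, 0, 0, 0], [0, 0, 0, 0.0006, 0, 0, 0], [0, 0, 0, 0.0006, 0, 0, 0]],
  ],
)

```text
clock: 12.3
position: [0.5448, -0.2194, 0.054]
tool_rot: [-3.141, -0.001, 1.693]
force: [-9.8, 0.4, 2.5]
grip_width: 0.0354
finger_force: 71.9
```

```bash
python3 -c "
from h import *
to(.546,-.219,.08,1.6947)"
```

```text
t 12.3 pos [ 0.5448 -0.2194  0.054 ] rot [-3.141e+00 -1.000e-03  1.693e+00] q [ 0.11  0.72  0.25  1.83 -0.28  0.62  0.65] F [-9.8  0.4  2.5] M [-0.07  1.99 -0.26] w 0.0354 ff 71.9
shift [ 0.0003  0.0012 -0.026 ] turn [-0.     -0.0001 -0.0002]
```

Request:
move_arm(
  moves=[
    [[0, 0, 0, 0.0002, 0, 0, 0], [0, 0, 0, 0.0003, 0, 0, 0], [0, 0, 0, 0.0003, 0, 0, 0]],
  ],
)

```text
clock: 12.6
position: [0.5449, -0.2194, 0.0539]
tool_rot: [3.142, -0.001, 1.693]
force: [-12.4, 1.4, 8.0]
grip_width: 0.0351
finger_force: 72.1
```

```bash
python3 -c "
from h import *
to(.546,-.219,.08,1.6947)"
```

```text
t 12.6 pos [ 0.5449 -0.2194  0.0539] rot [ 3.142e+00 -1.000e-03  1.693e+00] q [ 0.11  0.72  0.25  1.83 -0.28  0.62  0.65] F [-12.4   1.4   8. ] M [ 0.09  2.3  -0.17] w 0.0351 ff 72.1
shift [ 0.0003  0.0012 -0.0261] turn [ 0.     -0.0001 -0.0002]
```

Request:
move_arm(
  moves=[
    [[0, 0, 0, 0.0001, 0, 0, 0], [0, 0, 0, 0.0002, 0, 0, 0], [0, 0, 0, 0.0002, 0, 0, 0]],
  ],
)

```text
clock: 12.9
position: [0.5449, -0.2194, 0.0539]
tool_rot: [3.141, -0.001, 1.693]
force: [-12.0, 1.6, 10.3]
grip_width: 0.0349
finger_force: 72.5
```

```bash
python3 -c "
from h import *
to(.546,-.219,.08,1.6947)"
```

```text
t 12.9 pos [ 0.5449 -0.2194  0.0539] rot [ 3.141e+00 -1.000e-03  1.693e+00] q [ 0.11  0.72  0.25  1.83 -0.28  0.62  0.65] F [-12.    1.6  10.3] M [ 0.17  2.48 -0.23] w 0.0349 ff 72.5
shift [ 0.0003  0.0012 -0.0261] turn [ 0.     -0.0001 -0.0002]
```

Request:
move_arm(
  moves=[
    [[0, 0, 0, 0.0001, 0, 0, 0], [0, 0, 0, 0.0002, 0, 0, 0], [0, 0, 0, 0.0002, 0, 0, 0]],
  ],
)

```text
clock: 13.2
position: [0.5449, -0.2194, 0.0539]
tool_rot: [3.141, -0.001, 1.693]
force: [-13.5, 1.7, 14.3]
grip_width: 0.0355
finger_force: 72.9
```

Request:
move_arm(
  moves=[
    [[0, 0, 0, 0, 0, 0, 0], [0, 0, 0, 0, 0, 0, 0], [0, 0, 0, 0, 0, 0, 0]],
  ],
  force=20,
)

```text
clock: 13.5
position: [0.5449, -0.2194, 0.0538]
tool_rot: [3.141, -0.001, 1.693]
force: [-13.6, 1.6, 14.4]
grip_width: 0.0353
finger_force: 72.9
```

```bash
python3 -c "
from h import *
to(.546,-.219,.08,1.6947)"
```

```text
t 13.5 pos [ 0.5449 -0.2194  0.0538] rot [ 3.141e+00 -1.000e-03  1.693e+00] q [ 0.11  0.72  0.25  1.83 -0.28  0.62  0.65] F [-13.6   1.6  14.4] M [ 0.18  2.65 -0.27] w 0.0353 ff 72.9
shift [ 0.0003  0.0012 -0.0262] turn [ 0.     -0.0001 -0.0002]
```

Request:
move_arm(
  moves=[
    [[0.6, 0, 0, 0, 0, 0, 0], [0.6, 0, 0, 0, 0, 0, 0], [0.8, 0, 0, 0, 0, 0, 0], [0.8, 0, 0, 0, 0, 0, 0], [0.8, 0, 0, 0, 0, 0, 0]],
  ],
)

```text
clock: 14.0
position: [0.5464, -0.2192, 0.0536]
tool_rot: [3.139, 0.0, 1.694]
force: [-0.4, 0.3, 0.3]
grip_width: 0.0688
finger_force: 0.0
```

```bash
python3 -c "
from h import *
to(.546,-.219,.08,1.6947)"
```

```text
t 14.0 pos [ 0.5464 -0.2192  0.0536] rot [3.139 0.    1.694] q [ 0.11  0.72  0.25  1.83 -0.28  0.62  0.65] F [-0.4  0.3  0.3] M [ 0.03 -0.02  0.01] w 0.0688 ff 0.0
shift [ 0.0002 -0.0003 -0.0264] turn [ 0.0004  0.     -0.0001]
```

Released, with no force on the tool. I'll go straight up and then sideways out of the view.

Request:
move_arm(
  moves=[
    [[0.8, 0, 0, -0.02, 0, 0, 0], [0.8, 0, 0, -0.05, 0, 0, 0], [0.8, 0, 0, -0.1, 0, 0, 0], [0.8, 0, 0, -0.15, 0, 0, 0], [0.8, 0, 0, -0.18, 0, 0, 0]],
  ],
)

```text
clock: 14.5
position: [0.5465, -0.2198, 0.2373]
tool_rot: [3.136, 0.001, 1.694]
force: [0.5, -1.2, -0.0]
grip_width: 0.068
finger_force: 0.0
```

Request:
move_arm(
  moves=[
    [[0.8, 0.05, 0, 0, 0, 0, 0], [0.8, 0.1, 0, 0, 0, 0, 0], [0.8, 0.15, 0, 0, 0, 0, 0], [0.8, 0.2, 0, 0, 0, 0, 0], [0.8, 0.25, 0, 0, 0, 0, 0]],
  ],
)

```text
clock: 15.0
position: [0.5146, 0.0307, 0.2338]
tool_rot: [3.139, -0.0, 1.694]
force: [1.0, 1.2, 0.4]
grip_width: 0.0684
finger_force: 0.0
```

Request:
move_arm(
  moves=[
    [[0.8, 0.05, 0, 0, 0, 0, 0], [0.8, 0.1, 0, 0, 0, 0, 0], [0.8, 0.1, 0, 0, 0, 0, 0], [0.8, 0.1, 0, 0, 0, 0, 0], [0.8, 0.1, 0, 0, 0, 0, 0]],
  ],
)

```text
clock: 15.5
position: [0.503, 0.1271, 0.2337]
tool_rot: [3.139, 0.0, 1.693]
force: [0.0, -0.2, -0.3]
grip_width: 0.0685
finger_force: 0.0
```

```bash
python3 -c "
from h import *
s=bot.grab_frame('side')[220:320,335:470,::-1];t=bot.grab_frame('top')[165:235,360:480,::-1]
o=np.zeros((600,800,3),np.uint8)
o[:400,:540]=cv2.resize(s,(540,400),interpolation=cv2.INTER_CUBIC);o[400:600,:343]=cv2.resize(t,(343,200),interpolation=cv2.INTER_CUBIC)
cv2.imwrite('pics/f.png',o)
from h import place
for h in (0.0025,0.0045):
  P=place([.546,-.219,.124],[[0,-.072,.07+h],[0,.072,.07+h],[0,-.051,.07+h]])
  print(((proj('side',P)-[335,220]+.5)*4-.5).round(0))"
```

```text
[[435. 203.]
 [235. 101.]
 [404. 187.]]
[[435. 201.]
 [236.  98.]
 [404. 185.]]
```

View pics/f.png

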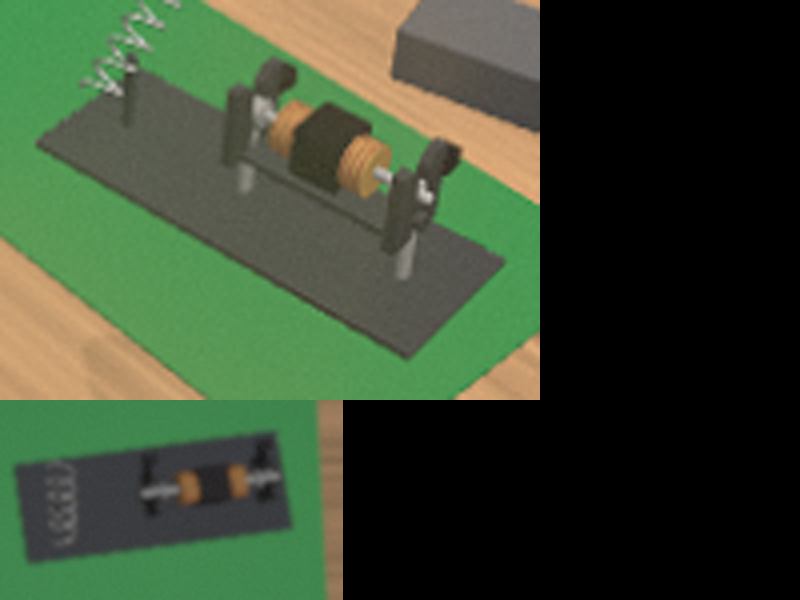

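The roller sits level in both slots, with its axle ends in the cheeks at side crop (262,112) and (428,195). The box, the only bystander in these crops, hasn't moved, and the arm stayed well clear of the magnifier and tweezers.

```bash
python3 -c "
from workcell import bot
print(bot.job_done())"
```

```text
the job is handed in; nothing more can be done
None
```

I pressed the roller past the spring catches to a hard, even stop at about 17 N in all, slightly over the 15 N aimed for, then let go and handed the job in at about 15.6 s; no verdict came back.

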